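# Split the press-fit housing with a wedge

### The job

The two halves of the split housing under the pulley are pressed together: take the splitting wedge from its wooden stand and work it, leaning in under the pulley, into the slots at the left and right ends of the seam by turns, until the near half stands about 8 mm off the far half at both ends (7 mm is the least). Keep it even all the way: one end must never get more than 3 mm ahead of the other, or the dowels bind, and the near half is to be moved with the wedge only, without rough pressing. Then put the wedge back upright in its stand, fully down, and leave the things round about where they are.

Things in the scene. Friction and masses are not known exactly. Their poses are not given: they have to be found in the camera images.
- housing: Grey split housing, 76 x 144 x 60 mm, on a 136 x 186 x 10 mm steel plate fixed to the bench. Origin: bench level, below mid seam. The seam is its y-z plane: y along it to the left end, x from the near half into the far half, which is fixed; z up. Top at z = 70 mm for |y| < 30; beyond, both shoulders slope down outward at 35 degrees, to z = 41 at |y| = 72 mm.
- pulley (a point): Centre of the underside of the pulley, 120 mm across, rim 20 mm thick, on the far half's upright shaft, at x 17, y 0, z 115 mm of the housing; shaft end at z 152. It overhangs the slots: a tool leaning outward less than about 20 degrees cannot get in; enter square to the shoulder, leaning 35 degrees.
- near_half: Near half of the housing, same origin and axes. It slides to housing -x, up to a stop at 9 mm, and can swing a little about the vertical at mid seam (binds at 0.05 rad). It stays where left. About 4 N plus 600 N per m/s resists the opening of an end; opening one end leaves the other nearly still. Steel and housing rub with a friction of about 0.35.
- slot_left (a point): Mouth of the left pry slot, on the shoulder's surface in the mating plane: x 0, y +52, z 54.6 mm of the housing, same axes; fixed. When shut the slot is 3 mm wide (1.5 in each half; 6 mm over the chamfered lips), from |y| = 22 mm to the open end and down to the plate. The near lip moves with the near half. At |y| < 22 mm the halves touch and nothing can enter.
- slot_right (a point): The same for the right pry slot, at x 0, y -52, z 54.6 mm of the housing.
- half_left (a point): Point of the near half that lies on slot_left when the halves are shut. Its x in the housing's frame is minus the opening at the left end (0 to 1.5 mm open at the start).
- half_right (a point): The same for the right end: lies on slot_right when shut.
- wedge_grip (a point): Centre of the wedge's handle (16 mm thick along x, 24 wide along y, 54 long along z; z points up, away from the tip), 81 mm above the tip. The collar below the handle is 30 x 24 mm, 6 mm thick, its underside 48 mm above the tip.
- wedge: Splitting wedge, 108 mm long, 0.15 kg, wooden handle and steel blade; origin at the middle of its tip, z to the handle. Blade 14 mm wide (y), 48 mm long, evenly tapered on both faces, 2 mm thick (x) at the tip and 16.4 mm at the collar: 0.3 mm more for each mm of depth.
- stand_top (a point): Middle of the top of the wedge's fixed wooden stand, 66 x 66 x 54 mm, over its through slot (21 mm along x, 20 mm along y). The wedge hangs in it by its collar, blade down, thickness along the stand's x, its handle centre 33 mm above this point.
- solder_spool: Bystander: small spool 40 x 40 x 22 mm
- black_tape: Bystander: black roll of tape 69 x 69 x 19 mm
- bolt_tin: Bystander: round tin of bolts 83 x 72 x 51 mm
- stud_finder: Bystander: grey and black hand instrument 113 x 53 x 35 mm
Things that resemble listed ones, but are neither listed nor needed, are in the scene too. Leave any blue look-alike of the part that bears stand_top alone.

How it is judged (in metres and radians):
On the way, in this order (a step that is already met when the one before it is completed fails the run):
1. one end of the near half has been parted by 2.5 mm (x of any of half_left, half_right in the frame of housing below -0.0025 m), for 0.1 s.
2. both ends have been parted by 7 mm (x of each of half_left, half_right in the frame of housing below -0.007 m), for 0.2 s.
At the end, for the whole second after the job is handed in: The near half is at least 7 mm off the far half at both ends, the ends within 3 mm of each other, and the wedge hangs upright (within 0.15 rad) in its stand, its handle centre within 8 mm of the stand's middle and no more than 37 mm above its top (all of step 2 and angle between the y axis of half_left and the y axis of housing, either way round below 0.0263 rad and horizontal distance between wedge_grip and stand_top below 0.008 m and z of wedge_grip in the frame of stand_top below 0.037 m and angle between wedge_grip's own z axis and vertical below 0.15 rad and linear speed of wedge below 0.02 m/s); the robot touches nothing.
It fails at once if one end of the near half gets clearly more than 3 mm ahead of the other (cocked by 0.036 rad, 3.7 mm) (angle between the y axis of half_left and the y axis of housing, either way round above 0.036 rad).
It fails at once if the near half is pushed by the fingers or the arm instead of the wedge (contact force between any of the fingers, the arm and near_half above 3 N).
It fails at once if rough pressing: more than 70 N between wedge and housing (contact force between wedge and housing above 70 N).
It fails at once if a bystander is shifted by more than 25 mm (distance of any of solder_spool, black_tape, bolt_tin, stud_finder from where it was at the start of the episode above 0.025 m).
It also fails if it takes over 72 s, if anything falls off the work surface, if the arm or the gripper's body presses on something with over 40 N, if the wrist force passes 120 N, or if a joint passes its speed limit or range.

### The arm

A 6-joint arm with a two-finger parallel gripper is mounted at the origin on a cart in front of the work surface, level with it; the furniture and walls round the work are solid. World frame = base frame: x ahead of the robot, y to its left, z up, the work surface at z = 0. Lengths are in m, angles in degrees, forces in N, time in s.
With the tool pointing down it reaches from about 0.375 to 0.9 m from the base axis. Payload 3.1 kg.
Tool frame: the origin (TCP) lies at the very end of the fingers, on their centre line; the grasp point (between the pads) lies 19 mm behind it; z points along the fingers, y is the line along which they close (so a half turn about z gives the same grasp; the last joint's range is limited). The gripper opens to 87 mm and grips with 3 to 60 N. Pads are 19 mm wide; open, the fingers measure 117 mm over their backs; the gripper's body (75 mm by 190 mm) begins 51 mm behind the grasp point.
Start: joints at [54.632, 30.224, 82.088, -0, 67.689, -10.227], TCP at [0.265, 0.566, 0.223] pointing down, gripper open.
Joint ranges: [-176.69, 176.69], [-43.24, 126.21], [12.49, 139.97], [-82, 262], [0, 151.66], [-163.58, 163.58]. Speed limits (degrees/s): [159.86, 159.86, 180, 180, 180, 180].

### API

Orientations are given as a 3x3 rotation matrix whose columns are the frame's x, y, z axes.
In Python, from rig import bot, imaging gives the robot as it stands.
- The arm moves only by the tool drive_tool, never from a script. Its argument "deltas" is text: rows parted by semicolons, each of 5 numbers parted by spaces: the finger opening in mm, from 0 to 87, then the shift along the world's x, y, z in mm, then the turn about the world's z in rad. In form: jaw dx dy dz twist; .... A call has 1 to 12 rows; each row is the pose to reach, as a shift and turn from the pose commanded when the call began; what a row does not reach only later rows make up. A row lasts 1/10 s, in which the tool goes at most 50 mm and 8.59 degrees, less where a joint would pass 70% of its speed; a pose out of reach is approached as far as the arm can. A call with a gripper value outside its range is refused whole. The fingers move at their own pace and stop on an object; the grip force is fixed at half the most. Time passes only in rows, so rows that repeat a pose let the fingers close. It gives the time, the measured TCP pose, the force, the opening and the grip force at its end, in the units of the state.
- bot.read_state(): the state, without advancing time (a new reading comes with each control period).
- imaging.capture(name): name is "side" or "top" or "wrist"; returns the picture (420x560x3 uint8, red, green, blue); there is no depth.
- imaging.camera_model(name): a dict with "fx", "fy", "cx", "cy" (pixels), "T" (4x4, takes a point from camera to world coordinates). Camera axes: x right, y down, z forward; pixel columns grow to the right and rows downward; lengths in m; the calibration is good to about 2 mm. A picture is of the moment at which its call begins: read the wrist's pose just before it. camera_model takes no time and is no camera call; for the wrist camera it gives the pose at the moment of the call.
- bot.hand_in(): hands the job in; it is judged then, once.
The state is a dict: "time_s": time; "joint_positions": joint angles; "qvel": joint speeds; "tau": joint torques, N m; "position": TCP position; "tcp_rot": TCP orientation; "force": force on the tool from outside, world axes, zero at the start; "moment": the same for the moment, N m; "opening": opening from 0.0 (shut) to 1.0 (fully open); "grasp_force": force on a finger pad.
Only numpy, scipy, OpenCV 4.12 (cv2) and the standard library are available. Lean on these libraries where they do the work, as an engineer would, in place of code of your own. Each camera call takes 0.05 s, during which the arm holds its last target. There are 200 camera calls.

## Working session

There is one attempt and no reset: what is moved stays moved. The work goes in short steps, Python scripts to look and compute and a tool call to move; the robot and the scene stay as the last step left them, time stands still between calls to the robot, and variables do not carry over. Pictures are saved under pics/ and viewed, at most 10 in all, crops included, and the job is handed in when it is done.

Besides the shell and the picture viewer there is one more tool, called after ">>>" as name(argument=value, ...) on one line, values as JSON. drive_tool: Moves the arm, as the interface text tells. Its arguments: {"type":"object","properties":{"deltas":{"type":"string"}},"required":["deltas"]}

```bash
mkdir -p pics; python3 - <<'E'
from rig import bot, imaging
import cv2, numpy as np
for n in ("side","top","wrist"):
    im=imaging.capture(n); cv2.imwrite(f"pics/{n}0.png",im[...,::-1]); m=imaging.camera_model(n)
    print(n,m["fx"],m["fy"],m["cx"],m["cy"],np.round(m["T"],3).tolist())
s=bot.read_state(); print(s["time_s"],np.round(s["tcp_rot"],3).tolist(),s["force"])
a=cv2.imread("pics/top0.png"); cv2.imwrite("pics/top0b.png",cv2.resize(a,(800,600),interpolation=cv2.INTER_CUBIC))
a=cv2.imread("pics/side0.png"); cv2.imwrite("pics/side0b.png",cv2.resize(a,(800,600),interpolation=cv2.INTER_CUBIC))
E
```

```text
side 395.8095243596859 395.8095243596859 275.4039900985306 212.53546447084403 [[0.929, -0.135, 0.344, 0.248], [-0.369, -0.33, 0.869, -0.607], [-0.004, -0.934, -0.356, 0.394], [0.0, 0.0, 0.0, 1.0]]
top 532.2576741122199 532.2576741122199 271.93136969971135 218.1084331955514 [[0.019, -0.993, 0.115, 0.4], [-1.0, -0.018, 0.012, 0.139], [-0.01, -0.115, -0.993, 1.279], [0.0, 0.0, 0.0, 1.0]]
wrist 373.91547494481324 373.91547494481324 279.24545263424193 212.81137222416675 [[0.424, 0.869, 0.255, 0.196], [0.906, -0.407, -0.12, 0.597], [-0.001, 0.282, -0.959, 0.384], [0.0, 0.0, 0.0, 1.0]]
0.15 [[-0.905, 0.425, -0.001], [0.425, 0.905, -0.001], [0.0, -0.002, -1.0]] [ 0.8456462  -0.03523564  0.19317365]
```

View pics/top0b.png

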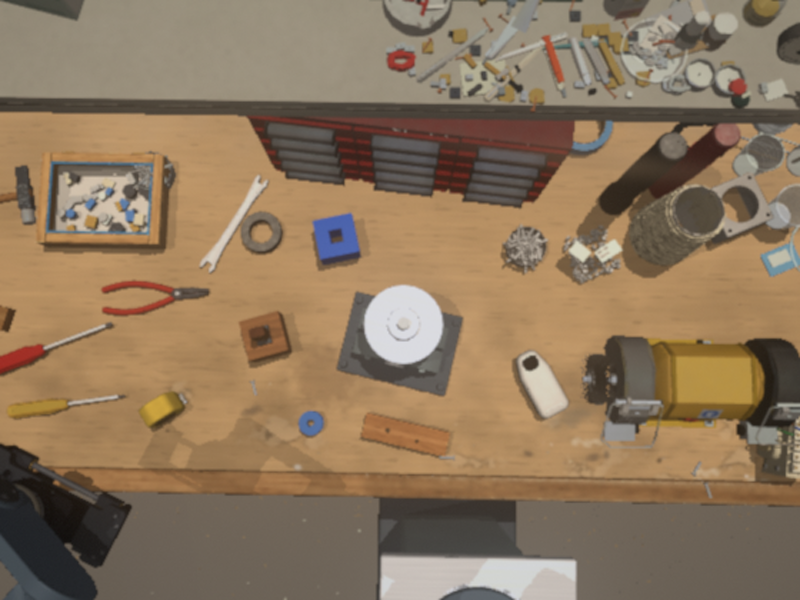

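View pics/side0b.png

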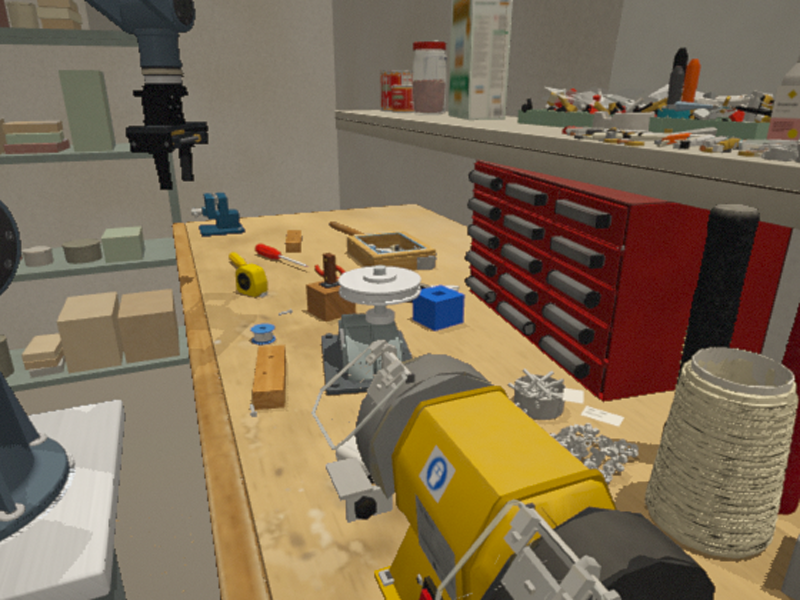

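```bash
python3 - <<'E'
import cv2
a=cv2.imread("pics/top0.png")[190:290,155:335]
cv2.imwrite("pics/crop0.png",cv2.resize(a,None,fx=4.4,fy=4.4,interpolation=cv2.INTER_CUBIC))
E
```

```text
(no output)
```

View pics/crop0.png

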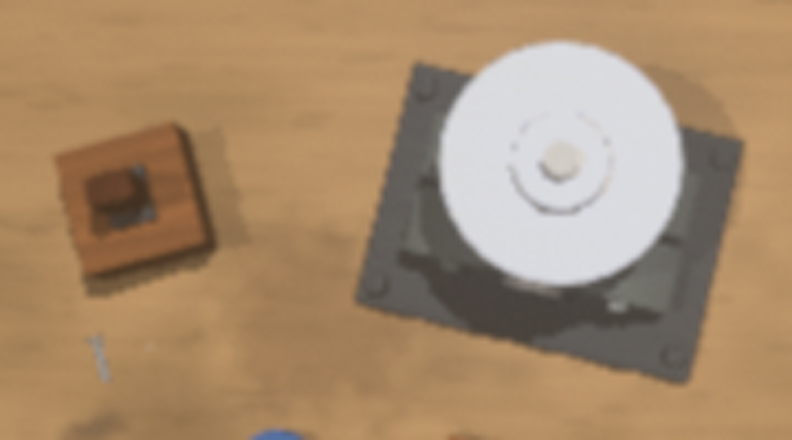

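```bash
cat > h.py <<'E'
import numpy as np, cv2
from rig import bot, imaging
def ray(m,u,v,z):
    T=np.array(m["T"]); d=T[:3,:3]@np.array([(u-m["cx"])/m["fx"],(v-m["cy"])/m["fy"],1]); o=T[:3,3]
    return o+d*(z-o[2])/d[2]
def proj(m,P):
    T=np.array(m["T"]); q=(np.atleast_2d(P)-T[:3,3])@T[:3,:3]
    return np.c_[q[:,0]/q[:,2]*m["fx"]+m["cx"],q[:,1]/q[:,2]*m["fy"]+m["cy"]]
E
python3 - <<'E'
from h import *
m=imaging.camera_model("top")
f=lambda p,z:ray(m,(p[0]+.5)/4.4-.5+155,(p[1]+.5)/4.4-.5+190,z)
c=np.array([f(p,.01) for p in [(417,62),(743,142),(688,383),(357,303)]])
print("plate",c.mean(0),np.linalg.norm(np.diff(c,axis=0),axis=1),[np.degrees(np.arctan2(*(b-a)[1::-1])) for a,b in ((c[3],c[0]),(c[2],c[1]),(c[1],c[0]),(c[2],c[3]))])
print("shaft",f((561,160),.152))
c=np.array([f(p,.054) for p in [(54,157),(176,124),(211,243),(87,277)]])
print("stand",c.mean(0),np.linalg.norm(np.diff(c,axis=0),axis=1),[np.degrees(np.arctan2(*(b-a)[1::-1])) for a,b in ((c[3],c[0]),(c[2],c[1]),(c[1],c[0]),(c[2],c[3]))])
print("handle",f((108,188),.114)); s=bot.read_state();print(s["position"],s["joint_positions"])
E
```

```text
plate [0.49526186 0.13420471 0.01      ] [0.18331536 0.13414586 0.18380887] [np.float64(-12.478426190289888), np.float64(-12.265970835545113), np.float64(77.144791349768), np.float64(77.5687302651791)]
shaft [0.51463028 0.13043395 0.152     ]
stand [0.49923141 0.35478394 0.054     ] [0.06642249 0.06578815 0.06716505] [np.float64(17.650180318420052), np.float64(18.299724752339937), np.float64(106.33566231861708), np.float64(106.47030509151571)]
handle [0.50021258 0.35647134 0.114     ]
[0.26519158 0.56534155 0.2217919 ] [ 5.46305589e+01  3.02681266e+01  8.21376451e+01 -2.10885821e-04
  6.76905037e+01 -1.02276803e+01]
```

>>> drive_tool(deltas="60 215 -286 28 -0.829;60 215 -286 28 -0.829;60 215 -286 28 -0.829;60 215 -286 28 -0.829;60 215 -286 28 -0.829;60 215 -286 28 -0.829;60 215 -286 28 -0.829;60 215 -286 28 -0.829;60 215 -286 28 -0.829;60 215 -286 28 -0.829")

```text
time_s: 1.15
position: [0.4795, 0.2802, 0.2501]
tcp_rot: [[-0.298, 0.954, -0.002], [0.954, 0.298, 0.0], [0.001, -0.001, -1.0]]
force: [-1.5, -0.4, 0.9]
opening: 0.687
grasp_force: 0.0
```

```bash
python3 - <<'E'
from h import *
s=bot.read_state();m=imaging.camera_model("wrist");im=imaging.capture("wrist")
cv2.imwrite("pics/w1.png",im[...,::-1]);cv2.imwrite("pics/w1b.png",cv2.resize(im[...,::-1],(800,600),interpolation=cv2.INTER_CUBIC))
np.savez("w1.npz",T=m["T"]);print(s["time_s"],s["position"],s["joint_positions"],np.round(m["T"],3).tolist())
E
```

```text
1.15 [0.47954364 0.28024708 0.25014338] [1.87494158e+01 2.30273293e+01 9.02749166e+01 4.81059846e-02
 6.67814019e+01 1.36927678e+00] [[0.954, 0.287, 0.083, 0.458], [0.299, -0.916, -0.268, 0.353], [-0.001, 0.281, -0.96, 0.413], [0.0, 0.0, 0.0, 1.0]]
```

View pics/w1b.png

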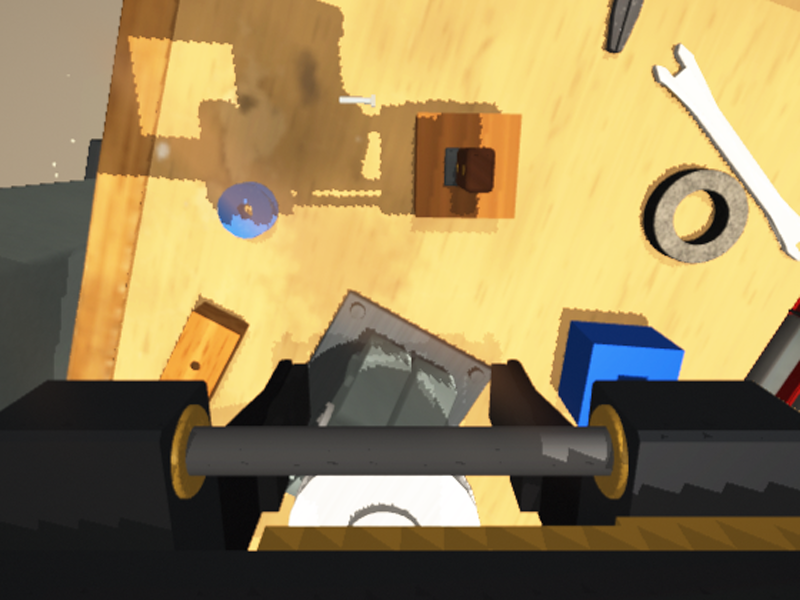

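```bash
python3 - <<'E'
import cv2, numpy as np
a=cv2.imread("pics/w1.png")
b=cv2.resize(a[195:305,205:360],None,fx=5,fy=5,interpolation=cv2.INTER_CUBIC)
c=cv2.resize(a[70:165,280:375],None,fx=5,fy=5,interpolation=cv2.INTER_CUBIC)
b=np.clip(b*1.6,0,255).astype(np.uint8)
cv2.imwrite("pics/c1.png",b); cv2.imwrite("pics/c2.png",c)
E
```

```text
(no output)
```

View pics/c1.png

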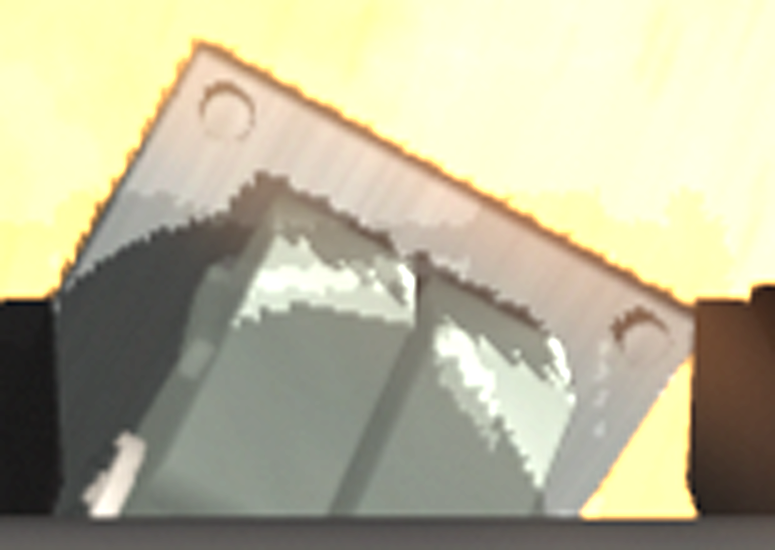

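View pics/c2.png

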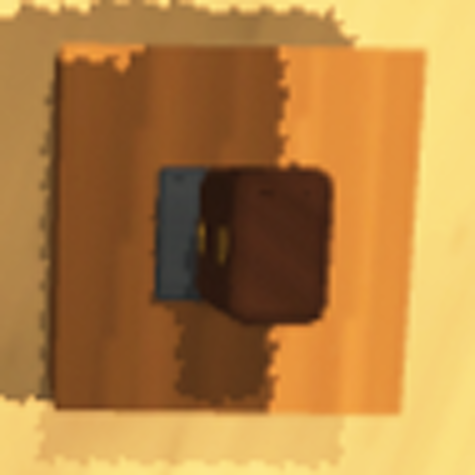

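```bash
cat >> h.py <<'E'
from scipy.optimize import least_squares
def W(p,P):
    c,s=np.cos(p[2]),np.sin(p[2]); P=np.atleast_2d(np.array(P,float))
    return np.c_[p[0]+c*P[:,0]-s*P[:,1],p[1]+s*P[:,0]+c*P[:,1],P[:,2]]
E
python3 - <<'E'
from h import *
m=imaging.camera_model("wrist"); 
g=lambda L,o:np.array([((u+.5)/5-.5+o[0],(v+.5)/5-.5+o[1]) for u,v in L])
# stand
px=g([(57,45),(428,48),(402,413),(53,408)],(280,70)); h=.033
P=[(-h,h,.054),(h,h,.054),(h,-h,.054),(-h,-h,.054)]
r=least_squares(lambda p:(proj(m,W(p,P))-px).ravel(),[.5,.355,.3]); print("stand",r.x,np.degrees(r.x[2]),r.fun.round(2))
# handle top
hp=g([(205,172),(330,168),(328,320),(240,322)],(280,70)); print("handle",[ray(m,*q,.114).round(4).tolist() for q in hp])
# housing
px=g([(200,42),(693,308)],(205,195)); ln=g([(343,515),(385,410),(62,285)],(205,195))
def f(p):
    e=(proj(m,W(p,[(-.068,.093,.01),(.068,.093,.01)]))-px).ravel()
    q=proj(m,W(p,[(-.068,.093,.01),(-.068,.0,.01)])); d=q[1]-q[0]; n=np.array([-d[1],d[0]])/np.linalg.norm(d)
    return np.r_[e,(ln[2]-q[0])@n]
r=least_squares(f,[.495,.134,-.215]); print("house",r.x,np.degrees(r.x[2]),r.fun.round(2)); p=r.x
q=proj(m,W(p,[(0,.072,.041),(0,.04,.063)])); print("slot px crop",((q-[205,195]+.5)*5-.5).round(0).tolist())
d=q[1]-q[0]; n=np.array([-d[1],d[0]])/np.linalg.norm(d); print("seam off px",(ln[:2]-q[0])@n, n)
print(((proj(m,W(p,[(-.038,.072,.041),(.038,.072,.041),(-.038,.072,.01),(.038,.072,.01)]))-[205,195]+.5)*5-.5).round(0).tolist())
E
```

```text
stand [0.50250008 0.35567513 0.2967176 ] 17.000666452529597 [ 0.67 -0.32 -0.54 -0.27 -0.37  0.1   0.24  0.5 ]
handle [[0.4875, 0.3626, 0.114], [0.5056, 0.3689, 0.114], [0.5133, 0.3473, 0.114], [0.5002, 0.3429, 0.114]]
house [ 0.49784902  0.13539019 -0.2025482 ] -11.605157280625198 [-2.06 -0.49  3.15  1.37 -1.14]
slot px crop [[412.0, 308.0], [338.0, 475.0]]
seam off px [-4.08893111 -3.2658826 ] [-0.91434699 -0.40493158]
[[256.0, 227.0], [565.0, 387.0], [264.0, 180.0], [552.0, 330.0]]
```

```bash
python3 - <<'E'
from h import *
m=imaging.camera_model("wrist"); 
g=lambda L,o:np.array([((u+.5)/5-.5+o[0],(v+.5)/5-.5+o[1]) for u,v in L])
px=g([(200,42),(450,175),(690,303),(62,285),(343,515),(385,410)],(205,195))
def off(a,q):
    d=q[1]-q[0]; n=np.array([-d[1],d[0]])/np.linalg.norm(d); return (np.atleast_2d(a)-q[0])@n
def f(p,s=1):
    A=lambda *L:proj(m,W(p,L))
    return np.r_[(A((-.068,.093,.01))-px[0]).ravel(),off(px[1:3],A((-.068,.093,.01),(.068,.093,.01))),off(px[3],A((-.068,.093,.01),(-.068,0,.01))),s*off(px[4:6],A((0,.072,.041),(0,.04,.0634)))]
for s in (0,1):
    r=least_squares(lambda p:f(p,s),[.495,.134,-.215]); p=r.x; print(s,p,np.degrees(p[2]),f(p).round(2))
    print(((proj(m,W(p,[(-.038,.072,.041),(.038,.072,.041),(-.038,.072,.01),(.038,.072,.01)]))-[205,195]+.5)*5-.5).round(0).tolist())
E
```

```text
0 [ 0.49944891  0.13557586 -0.20705019] -11.86310177136318 [-0.17 -0.28 -0.02 -0.15  0.29 -2.35 -1.52]
[[265.0, 229.0], [573.0, 390.0], [273.0, 181.0], [559.0, 332.0]]
1 [ 0.5007756   0.13542373 -0.20231205] -11.591626830510407 [ 0.45  0.25  0.06  0.19  1.34 -1.22 -0.5 ]
[[269.0, 231.0], [577.0, 391.0], [276.0, 183.0], [563.0, 333.0]]
```

>>> drive_tool(deltas="60 22.5 45 -30 -0.006;60 22.5 75.5 -60 -0.006;60 22.5 75.5 -105 -0.006;60 22.5 75.5 -150 -0.006;60 22.5 75.5 -183 -0.006;60 22.5 75.5 -183 -0.006;12 22.5 75.5 -183 -0.006;12 22.5 75.5 -183 -0.006;12 22.5 75.5 -183 -0.006;12 22.5 75.5 -183 -0.006;12 22.5 75.5 -183 -0.006;12 22.5 75.5 -183 -0.006")

```text
time_s: 2.4
position: [0.5033, 0.3553, 0.0682]
tcp_rot: [[-0.292, 0.956, 0.001], [0.956, 0.292, 0.0], [0.0, 0.001, -1.0]]
force: [-0.0, 0.2, -0.1]
opening: 0.228
grasp_force: 0.0
```

>>> drive_tool(deltas="5 0 0 0 0;5 0 0 0 0;5 0 0 0 0;5 0 0 6 0;5 0 0 15 0;5 0 0 25 0;5 0 0 34 0;5 0 0 34 0")

```text
time_s: 3.2
position: [0.5042, 0.3559, 0.1035]
tcp_rot: [[-0.293, 0.956, 0.003], [0.956, 0.293, 0.002], [0.001, 0.004, -1.0]]
force: [0.1, -0.0, -1.2]
opening: 0.182
grasp_force: 30.0
```

>>> drive_tool(deltas="5 1 -3 0 0;5 2.7 -8.7 0.2 0;5 4.4 -14.3 0.2 0;5 6 -20 -0.7 0;5 7.8 -25.6 -1.7 0;5 9.2 -30 -3 0;5 10.5 -34.4 -4.7 0;5 11.8 -38.5 -6.8 0;5 13 -42.6 -9 0;5 13 -42.6 -9 0")

```text
time_s: 4.2
position: [0.5163, 0.3139, 0.0931]
tcp_rot: [[-0.291, 0.957, 0.001], [0.957, 0.291, 0.003], [0.003, 0.002, -1.0]]
force: [-1.8, 5.4, 4.6]
opening: 0.182
grasp_force: 30.0
```

```bash
python3 - <<'E'
from h import *
im=imaging.capture("side")[...,::-1]; cv2.imwrite("pics/s1.png",im)
q=proj(imaging.camera_model("side"),[[.515,.313,.11]])[0].astype(int); print(q)
c=im[q[1]-65:q[1]+65,q[0]-85:q[0]+85]; cv2.imwrite("pics/s1c.png",cv2.resize(c,None,fx=4.5,fy=4.5,interpolation=cv2.INTER_CUBIC))
E
```

```text
[239 183]
```

View pics/s1c.png

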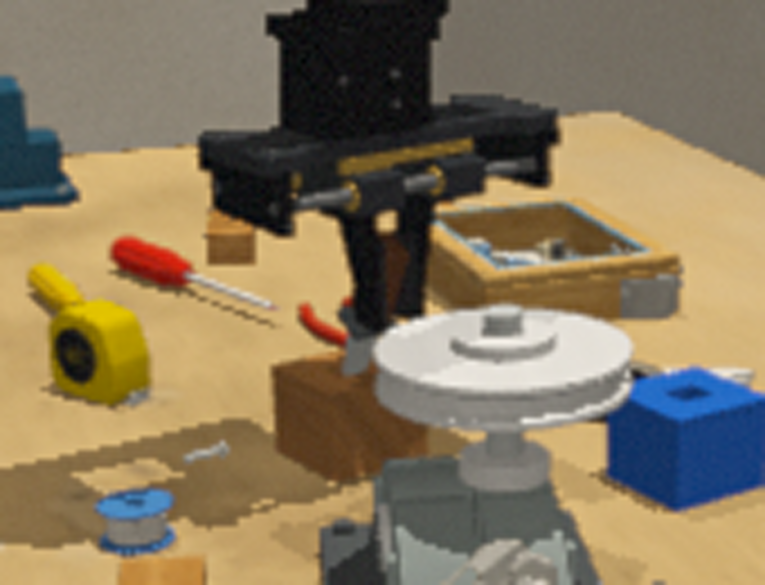

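>>> drive_tool(deltas="5 0 0 20 0;5 2 -15 45 0.14;5 7.5 -65.5 45 0.28;5 7.5 -65.5 45 0.42;5 7.5 -65.5 45 0.56;5 7.5 -65.5 45 0.7;5 7.5 -65.5 45 0.84;5 7.5 -65.5 45 0.98;5 7.5 -65.5 45 1.12;5 7.5 -65.5 45 1.26;5 7.5 -65.5 45 1.4;5 7.5 -65.5 45 1.54")

```text
time_s: 5.45
position: [0.523, 0.2463, 0.1368]
tcp_rot: [[-0.963, -0.269, -0.002], [-0.269, 0.963, -0.002], [0.002, -0.001, -1.0]]
force: [0.1, 0.3, -0.6]
opening: 0.181
grasp_force: 30.0
```

>>> drive_tool(deltas="5 0 0 0 0.14;5 0 0 0 0.28;5 0 0 0 0.42;5 0 0 0 0.56;5 0 0 0 0.7;5 0 0 0 0.84;5 0 0 0 0.98;5 0 0 -8 1.097;5 0 0 -16.6 1.097;5 0 0 -16.6 1.097")

```text
time_s: 6.45
position: [0.5221, 0.2464, 0.1192]
tcp_rot: [[-0.209, -0.978, -0.004], [-0.978, 0.209, -0.002], [0.002, 0.004, -1.0]]
force: [0.0, -0.0, -0.4]
opening: 0.178
grasp_force: 30.0
```

```bash
python3 - <<'E'
from h import *
s=bot.read_state();print(s["time_s"],s["position"],s["joint_positions"].round(1),s["force"],s["tcp_rot"][:,1])
for n in ("side","wrist","top"):
    cv2.imwrite(f"pics/{n}2.png",imaging.capture(n)[...,::-1]); m=imaging.camera_model(n); print(n,proj(m,W((.4998,.1355,-.209),[(0,.052,.0546),(0,.072,.041)])).round(0).tolist())
a=cv2.imread("pics/side2.png"); q=proj(imaging.camera_model("side"),[[.51,.2,.08]])[0].astype(int)
A=cv2.resize(a[q[1]-60:q[1]+60,q[0]-50:q[0]+50],(500,600),interpolation=cv2.INTER_CUBIC)
a=cv2.imread("pics/top2.png"); q=proj(imaging.camera_model("top"),[[.51,.2,.05]])[0].astype(int)
B=cv2.resize(a[q[1]-60:q[1]+60,q[0]-30:q[0]+30],(300,600),interpolation=cv2.INTER_CUBIC)
cv2.imwrite("pics/m2.png",np.hstack([A,B]))
E
```

```text
6.45 [0.52210378 0.24639097 0.11920087] [  14.2   34.5   94.1   -0.    51.6 -153.7] [ 0.00392553 -0.04132582 -0.41395973] [-0.97799666  0.20859045  0.00354323]
side [[254.0, 221.0], [253.0, 224.0]]
wrist [[281.0, 131.0], [281.0, 161.0]]
top [[257.0, 232.0], [249.0, 230.0]]
```

View pics/m2.png

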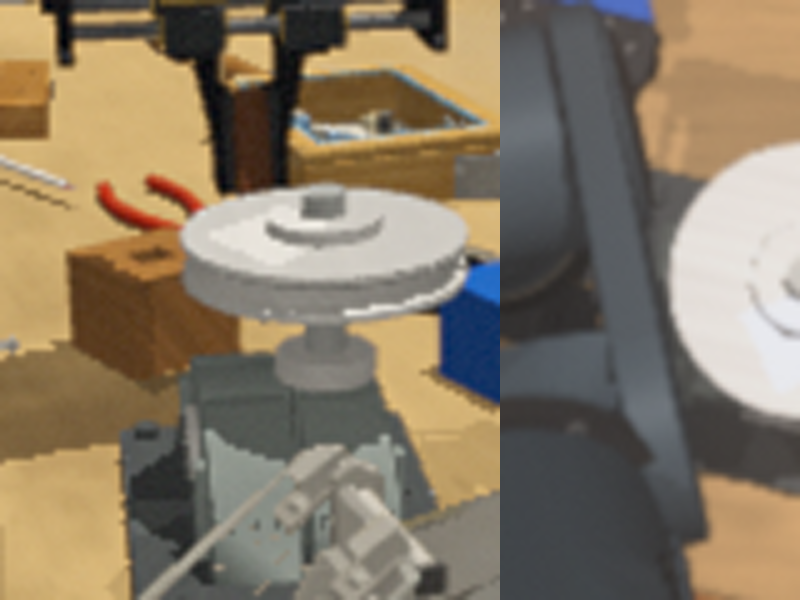

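>>> drive_tool(deltas="5 -0.6 -5.8 -8.1 0;5 -1.8 -11.5 -16.2 0;5 -2 -12.7 -17.8 0;5 -2.3 -13.8 -19.4 0;5 -2.6 -15 -21 0;5 -2.8 -16.1 -22.6 0;5 -2.8 -16.1 -22.6 0")

```text
time_s: 7.3
position: [0.5206, 0.231, 0.0983]
tcp_rot: [[-0.206, -0.979, -0.0], [-0.979, 0.206, -0.0], [0.0, 0.0, -1.0]]
force: [-0.1, 0.5, -1.5]
opening: 0.178
grasp_force: 30.0
```

>>> drive_tool(deltas="5 -0.3 -0.5 -0.8 0;5 -0.5 -1.1 -1.6 0;5 -0.8 -1.6 -2.4 0;5 -1.1 -2.2 -3.2 0;5 -1.1 -2.2 -3.2 0")

```text
time_s: 7.8
position: [0.5201, 0.229, 0.0953]
tcp_rot: [[-0.206, -0.979, 0.001], [-0.979, 0.206, 0.0], [-0.0, -0.001, -1.0]]
force: [0.1, -0.6, -0.9]
opening: 0.181
grasp_force: 30.0
```

>>> drive_tool(deltas="5 -0.3 -0.5 -0.8 0;5 -0.5 -1.1 -1.6 0;5 -0.8 -1.6 -2.4 0;5 -1.1 -2.2 -3.2 0;5 -1.1 -2.2 -3.2 0")

```text
time_s: 8.3
position: [0.519, 0.2268, 0.0921]
tcp_rot: [[-0.206, -0.979, 0.001], [-0.979, 0.206, 0.0], [-0.001, -0.001, -1.0]]
force: [1.7, 1.6, 2.4]
opening: 0.18
grasp_force: 30.0
```

>>> drive_tool(deltas="5 -0.3 -0.5 -0.8 0;5 -0.5 -1.1 -1.6 0;5 -0.8 -1.6 -2.4 0;5 -0.8 -1.6 -2.4 0;5 -0.8 -1.6 -2.4 0")

```text
time_s: 8.8
position: [0.518, 0.2249, 0.0894]
tcp_rot: [[-0.206, -0.979, 0.001], [-0.979, 0.206, -0.0], [0.0, -0.001, -1.0]]
force: [2.2, 1.1, 1.1]
opening: 0.177
grasp_force: 30.0
```

```bash
cat >> h.py <<'E'
HP=(.4998,.1355,-.209)
def st(side=1,t=36):
    s=bot.read_state(); c,q=np.cos(HP[2]),np.sin(HP[2]); d=s["position"][:2]-np.array(HP[:2])
    x,y=c*d[0]+q*d[1],-q*d[0]+c*d[1]; F=s["force"]; t=np.radians(t)
    tip=np.array([side*y-.081*np.sin(t),s["position"][2]+.019-.081*np.cos(t)])-[.052,.0546]; a=np.array([np.sin(t),np.cos(t)])
    print("t",s["time_s"],"x %.2f depth %.2f lateral %.2f mm"%(x*1e3,-tip@a*1e3,(tip@[a[1],-a[0]])*1e3),"F xh %.1f yh %.1f z %.1f"%(c*F[0]+q*F[1],-q*F[0]+c*F[1],F[2]),"q",s["joint_positions"].round(0))
E
python3 - <<'E'
from h import *
st()
a=imaging.capture("wrist")[...,::-1]; cv2.imwrite("pics/w3.png",a)
cv2.imwrite("pics/w3b.png",cv2.resize(np.clip(a*1.4,0,255).astype(np.uint8),(800,600),interpolation=cv2.INTER_CUBIC))
E
```

```text
t 8.8 x -0.75 depth 14.37 lateral 0.10 mm F xh 1.9 yh 1.6 z 1.1 q [  12.   36.   97.   -0.   46. -156.]
```

>>> drive_tool(deltas="5 3 14 20 0;5 5.5 26 36.4 0;5 5.5 30 80 -0.1;5 5.5 30 125 -0.24;5 -4 -20 125 -0.38;5 -14 -70 125 -0.52;5 -24 -120 125 -0.66;5 -34 -170 125 -0.8;5 -41.4 -200.2 125 -0.94;5 -41.4 -200.2 125 -1.08;5 -41.4 -200.2 125 -1.22;5 -41.4 -200.2 125 -1.36")

```text
time_s: 10.05
position: [0.4734, 0.0245, 0.2134]
tcp_rot: [[-1.0, 0.004, -0.007], [0.004, 1.0, 0.001], [0.007, 0.001, -1.0]]
force: [0.9, -0.1, -0.9]
opening: 0.178
grasp_force: 30.0
```

>>> drive_tool(deltas="5 0 0 0 -0.149;5 0 0 0 -0.298;5 0 0 0 -0.447;5 0 0 0 -0.596;5 0 0 0 -0.745;5 0 0 0 -0.894;5 0 0 0 -1.043;5 0 0 0 -1.192;5 0 0 0 -1.341;5 0 0 -30 -1.49;5 0 0 -62 -1.639;5 0 0 -94 -1.782")

```text
time_s: 11.25
position: [0.4738, 0.0251, 0.1191]
tcp_rot: [[0.212, 0.977, -0.005], [0.977, -0.212, 0.0], [-0.001, -0.005, -1.0]]
force: [-0.2, -1.0, -1.5]
opening: 0.183
grasp_force: 30.0
```

>>> drive_tool(deltas="5 0 0 0 0;5 0 0 0 0")

```text
time_s: 11.45
position: [0.4745, 0.0251, 0.12]
tcp_rot: [[0.204, 0.979, -0.005], [0.979, -0.204, 0.001], [-0.0, -0.005, -1.0]]
force: [0.5, 0.6, -1.2]
opening: 0.18
grasp_force: 30.0
```

```bash
python3 -c "
from h import *
st(-1);print(bot.read_state()['tcp_rot'][:,1])"
```

```text
t 11.45 x -1.82 depth -23.31 lateral -0.04 mm F xh 0.3 yh 0.7 z -1.2 q [-10.  29. 109.  -0.  43.   1.]
[ 0.97905656 -0.20352963 -0.00489287]
```

>>> drive_tool(deltas="5 3 5.3 -8.1 0;5 4.5 11.1 -16.2 0;5 4.6 12.2 -17.8 0;5 4.8 13.4 -19.4 0;5 5 14.5 -21 0;5 5.2 15.6 -22.6 0;5 5.2 15.6 -22.6 0")

```text
time_s: 12.15
position: [0.4832, 0.0372, 0.1022]
tcp_rot: [[0.2, 0.98, 0.005], [0.98, -0.2, -0.007], [-0.006, 0.006, -1.0]]
force: [-7.3, -15.9, 30.6]
opening: 0.184
grasp_force: 30.0
```

```bash
python3 -c "
from h import *
st(-1)"
```

```text
t 12.15 x 4.12 depth -0.87 lateral -0.61 mm F xh -3.8 yh -17.1 z 30.6 q [ -9.  31. 108.  -1.  40.   3.]
```

>>> drive_tool(deltas="5 -0.4 -1.7 2.4 0;5 -1 -4.6 6.5 0;5 -1 -4.6 6.5 0;5 -1 -4.6 6.5 0;5 -1 -4.6 6.5 0")

```text
time_s: 12.65
position: [0.4802, 0.0363, 0.104]
tcp_rot: [[0.206, 0.979, -0.001], [0.979, -0.206, 0.0], [0.0, -0.001, -1.0]]
force: [-0.4, -0.1, -0.6]
opening: 0.183
grasp_force: 30.0
```

```bash
python3 - <<'E'
from h import *
st(-1)
for n in ("side","wrist"): cv2.imwrite(f"pics/{n}4.png",imaging.capture(n)[...,::-1])
a=cv2.imread("pics/side4.png"); m=imaging.camera_model("side"); q=proj(m,W(HP,[(0,-.052,.0546)]))[0]; print(q, proj(m,W(HP,[(-.038,-.072,.041),(.038,-.072,.041),(0,-.072,.041),(0,-.072,.01),(0,-.03,.07)])).round(1).tolist())
q=q.astype(int); A=cv2.resize(a[q[1]-60:q[1]+40,q[0]-50:q[0]+50],(600,600),interpolation=cv2.INTER_CUBIC)
cv2.imwrite("pics/m4.png",A)
E
```

```text
t 12.65 x 1.42 depth -3.21 lateral -0.54 mm F xh -0.4 yh -0.2 z -0.6 q [ -9.  31. 109.   0.  41.   3.]
[260.38927855 240.37994077] [[242.9, 252.2], [280.5, 249.2], [261.8, 250.7], [262.1, 264.5], [258.8, 229.2]]
```

View pics/m4.png

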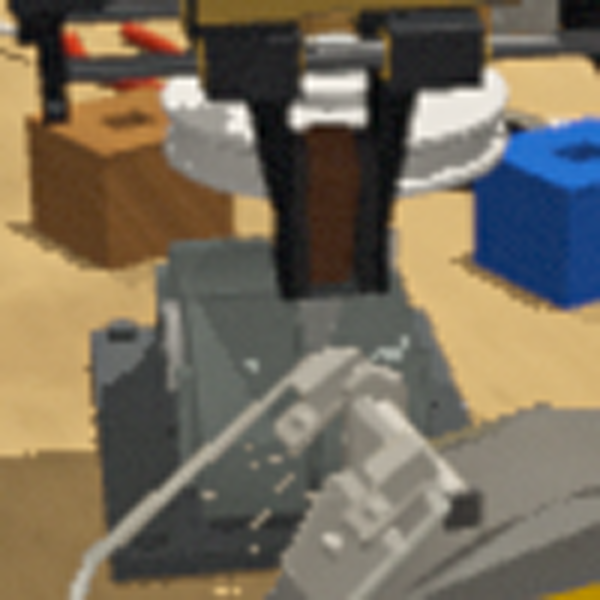

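```bash
python3 - <<'E'
from h import *
for f in ("side0","side2","side4"):
    a=cv2.imread(f"pics/{f}.png").mean(2).astype(int); print(f)
    for r in (230,234,238,242,246,250,254,257,260,263): print(r,a[r,248:276])
m=imaging.camera_model("side")
print(proj(m,W(HP,[(0,-.072,.02),(0.005,-.072,.02),(0,-.052,.0546),(.005,-.052,.0546)])).round(1).tolist())
E
```

```text
side0
230 [79 79 79 81 81 81 79 80 81 79 81 72 79 83 84 86 83 85 85 87 86 85 86 87
 85 85 82 85]
234 [82 81 80 82 82 80 82 81 80 82 78 68 79 77 86 87 85 86 86 86 88 84 87 88
 86 88 86 85]
238 [ 99  88  87  82  81  82  79  80  83  86  81  81  77  79  96 114 158 160
 154 159 168 137  92  86 106 146 149 147]
242 [151 148 141 139 140 141 142 141 142 140 134 157 165 164 164 161 141 122
 113 117 130 156 150 136 128 139 160 169]
246 [146 147 145 144 144 140 146 139 135 136 137 132 106 115 115 118 117 120
 123 116 114 133 146 161 128 132 139 120]
250 [144 152 147 138 140 141 139 137 146 143 128 116 134 162 144 122 114 131
 133  98 110 117 123 143 155 155 171 191]
254 [133 135 133 120 100 131 137 128  99 128 121 118 111  90  72  81 118 100
 122  97 103 118 118 116 118 132 154 162]
257 [127 132 134 133 128 134 134 136 136 135 136 134 131  91  71  78 106 109
 111  94 108 117 133 162 165 163 164 162]
260 [115 119 121 125 129 132 137 138 137 132 137 139 135  99  55  79 121 126
 143 159 160 153 131 122 143 140 121 115]
263 [ 98 103 108 112 115 120 124 130 133 136 139 141 136 116 127 123 119 119
 1
[... 1740 characters left out ...]
132 125 123 142 156 171 136 139 148 128]
250 [120 158 158 141 110 100  99 107 153 156 138 123 144 169 155 132 109  95
  93 102 118 125 132 151 163 167 182 200]
254 [101  91  97 120  95  89  88  88  88  98 128 126 113  86  74  77  91  90
  92 100 114 126 126 123 126 142 164 172]
257 [ 89  87  87  99 126  91  87  96  94  86  84  83  84  72  75  79  84  84
  85 101 116 126 142 172 175 174 174 172]
260 [ 82  84  83  82  82  85  85  87 101 126  95  84  82  67  56  84 129 135
 151 168 170 165 139 131 153 148 128 124]
263 [ 78  75  79  79  78  80  79  81  81  80  82  79  81  92 136 133 129 127
 127 127 143 159 153 165 174 173 151 128]
[[262.0, 260.1], [264.5, 259.9], [260.4, 240.4], [262.8, 240.2]]
```

```bash
python3 - <<'E'
from h import *
m=imaging.camera_model("side"); t=np.radians(36); G=np.array([.00142,-.05-.0,0])
d0=.0032
for s in (0,.005,.01,.015,.02,.025):
    w=.001+.15*s
    e=[]
    for sx in (-1,1):
        for v in (-.007,.007):
            y=-(.052+(d0+s)*np.sin(t))-v*np.cos(t); z=.0546+(d0+s)*np.cos(t)-v*np.sin(t)
            e.append((.00142+sx*w,y,z))
    print(s,proj(m,W(HP,e)).round(1).tolist())
a=cv2.imread("pics/side4.png")
for r in range(226,241,1): print(r,a[r,254:272].mean(1).astype(int))
b=cv2.imread("pics/side2.png")
for r in (226,228,230,232,234,236): print(r,b[r,254:272].mean(1).astype(int))
E
```

```text
0 [[260.3, 236.6], [261.1, 242.6], [261.3, 236.5], [262.1, 242.5]]
0.005 [[260.1, 235.4], [260.9, 241.4], [261.8, 235.3], [262.6, 241.3]]
0.01 [[259.9, 234.2], [260.7, 240.2], [262.3, 234.0], [263.2, 240.0]]
0.015 [[259.7, 232.9], [260.5, 239.0], [262.9, 232.7], [263.7, 238.8]]
0.02 [[259.4, 231.7], [260.3, 237.8], [263.4, 231.4], [264.3, 237.5]]
0.025 [[259.2, 230.4], [260.1, 236.6], [264.0, 230.1], [264.8, 236.2]]
226 [92 86 31 18 16 29 34 33 43 44 41 38 45 44 45 36 24 29]
227 [94 89 46 16 23 29 30 38 46 45 46 48 45 54 54 40 31 30]
228 [87 86 56 19 18 23 31 40 50 48 50 50 52 52 50 52 34 44]
229 [83 83 63 31 24 36 46 54 66 68 69 79 79 72 74 81 80 90]
230 [ 85  88  86  70  67  80 105 105 105 104 105 105 104  92  92  90  91  94]
231 [ 87  87  89  86  83  85 104 108 107 104 106 107 101  94  91  89  92  93]
232 [ 88  87  90  87  86  93 104 104 104 104 106 106  99  93  91  93  91  92]
233 [ 89  87  84  87  88  94 100 105 105 103 106 107  95  90  92  92  95  93]
234 [ 88  87  86  87  87  82  91 105 107 105 108 115  94  92  92  95  94  94]
235 [ 88  88  88  88  86  77  91 105 105 105 104 100  94  94  93  94  95  93]
236 [ 89  90  89  88  87  76  90 108 106 105 103  94  90  88  92  92  92  92]
237 [ 87  88  88  90  87  74  89 101 104 107 119 105 101 102 108 100  93  91]
238 [ 88  88  89  89  86  77  87 100 113 126 168 169 163 168 177 146 100  93]
239 [ 88  90  89  88  87  86 104 141 169 171 175 175 173 165 148 128 117 114]
240 [ 89  90  91  89  89 106 149 165 174 174 173 174 168 140 124 133 147 152]
226 [ 88  88  88  88  89  95 116 117 126 124 127 130 129 131 128 124 122 114]
228 [76 77 77 78 88 72 84 78 82 83 83 81 80 83 80 81 82 81]
230 [84 85 85 82 83 70 81 86 87 87 87 89 89 89 91 88 89 92]
232 [85 84 82 82 81 78 84 84 88 89 90 88 88 88 87 86 87 88]
234 [84 84 84 83 86 73 82 81 90 87 88 89 90 89 90 89 90 89]
236 [84 84 85 86 84 77 82 77 89 88 89 87 87 88 88 89 89 91]
```

>>> drive_tool(deltas="5 -3.7 0.8 0 0;5 -3.7 0.8 0 0;5 -3.3 2.5 -2.4 0;5 -3.1 3.6 -4 0;5 -2.9 4.8 -5.6 0;5 -2.7 5.6 -6.8 0;5 -2.7 5.6 -6.8 0;5 -2.7 5.6 -6.8 0")

```text
time_s: 13.55
position: [0.4784, 0.0414, 0.0977]
tcp_rot: [[0.207, 0.978, 0.001], [0.978, -0.207, -0.0], [0.0, 0.001, -1.0]]
force: [2.1, 0.4, -1.5]
opening: 0.18
grasp_force: 30.0
```

```bash
python3 -c "
from h import *
st(-1)"
```

```text
t 13.55 x -1.37 depth 4.61 lateral -0.55 mm F xh 1.9 yh 0.9 z -1.5 q [ -8.  31. 109.   0.  40.   4.]
```

>>> drive_tool(deltas="5 1 -0.2 0 0;5 1 -0.2 0 0;5 1 -0.2 0 0")

```text
time_s: 13.85
position: [0.4786, 0.0413, 0.0976]
tcp_rot: [[0.207, 0.978, -0.0], [0.978, -0.207, 0.0], [0.0, -0.0, -1.0]]
force: [0.7, 0.7, 0.1]
opening: 0.182
grasp_force: 30.0
```

```bash
python3 -c "
from h import *
st(-1)"
```

```text
t 13.85 x -1.18 depth 4.62 lateral -0.44 mm F xh 0.6 yh 0.8 z 0.1 q [ -8.  31. 109.   0.  40.   3.]
```

>>> drive_tool(deltas="5 1 -0.2 0 0;5 1 -0.2 0 0;5 1 -0.2 0 0")

```text
time_s: 14.15
position: [0.4793, 0.0412, 0.0975]
tcp_rot: [[0.206, 0.978, -0.001], [0.978, -0.206, 0.0], [-0.0, -0.001, -1.0]]
force: [-0.3, -0.7, -1.5]
opening: 0.179
grasp_force: 30.0
```

```bash
python3 -c "
from h import *
st(-1)"
```

```text
t 14.15 x -0.48 depth 4.72 lateral -0.37 mm F xh -0.1 yh -0.8 z -1.5 q [ -8.  31. 109.  -0.  40.   3.]
```

>>> drive_tool(deltas="5 1 -0.2 0 0;5 1 -0.2 0 0;5 1 -0.2 0 0")

```text
time_s: 14.45
position: [0.4799, 0.041, 0.0975]
tcp_rot: [[0.206, 0.978, -0.002], [0.978, -0.206, 0.0], [-0.0, -0.002, -1.0]]
force: [-0.9, 0.7, -0.5]
opening: 0.184
grasp_force: 30.0
```

```bash
python3 -c "
from h import *
st(-1)"
```

```text
t 14.45 x 0.10 depth 4.76 lateral -0.33 mm F xh -1.0 yh 0.5 z -0.5 q [ -8.  31. 109.  -0.  40.   3.]
```

>>> drive_tool(deltas="5 0.5 -0.1 0 0;5 1 -0.2 0 0;5 1 -0.2 0 0;5 1 -0.2 0 0")

```text
time_s: 14.85
position: [0.4802, 0.0409, 0.0974]
tcp_rot: [[0.206, 0.979, -0.003], [0.979, -0.206, 0.0], [-0.0, -0.003, -1.0]]
force: [-4.3, 0.2, 1.6]
opening: 0.181
grasp_force: 30.0
```

```bash
python3 -c "
from h import *
st(-1)"
```

```text
t 14.85 x 0.45 depth 4.82 lateral -0.27 mm F xh -4.3 yh -0.7 z 1.6 q [ -8.  31. 109.  -0.  40.   3.]
```

>>> drive_tool(deltas="5 1 -0.2 0 0;5 1 -0.2 0 0;5 1 -0.2 0 0")

```text
time_s: 15.15
position: [0.4804, 0.0409, 0.0973]
tcp_rot: [[0.206, 0.979, -0.005], [0.979, -0.206, 0.001], [-0.0, -0.005, -1.0]]
force: [-6.4, 1.3, 1.3]
opening: 0.182
grasp_force: 30.0
```

```bash
python3 -c "
from h import *
st(-1)"
```

```text
t 15.15 x 0.65 depth 4.89 lateral -0.17 mm F xh -6.6 yh -0.1 z 1.3 q [ -8.  31. 109.  -0.  40.   3.]
```

>>> drive_tool(deltas="5 -1.66 0.35 0 0;5 -1.7 1 -0.8 0;5 -1.7 1.6 -1.6 0;5 -1.74 2.2 -2.4 0;5 -1.76 2.8 -3.2 0;5 -1.8 3.4 -4 0;5 -1.8 4 -4.9 0;5 -1.84 4.6 -5.7 0;5 -1.86 5.2 -6.5 0;5 -1.86 5.2 -6.5 0")

```text
time_s: 16.15
position: [0.48, 0.0453, 0.0912]
tcp_rot: [[0.206, 0.979, -0.002], [0.979, -0.206, -0.001], [-0.001, -0.002, -1.0]]
force: [-6.6, -1.7, 2.7]
opening: 0.181
grasp_force: 30.0
```

```bash
python3 -c "
from h import *
st(-1)"
```

```text
t 16.15 x -0.67 depth 12.25 lateral -0.02 mm F xh -6.1 yh -3.1 z 2.7 q [ -8.  32. 109.  -0.  39.   4.]
```

>>> drive_tool(deltas="5 -0.6 0.7 -0.8 0;5 -0.8 1.4 -1.6 0;5 -0.86 2 -2.4 0;5 -0.9 2.6 -3.2 0;5 -0.92 3.2 -4 0;5 -0.94 3.8 -4.9 0;5 -0.96 4.4 -5.7 0;5 -1 5 -6.5 0;5 -1 5 -6.5 0;5 -1 5 -6.5 0")

```text
time_s: 17.15
position: [0.4796, 0.0501, 0.0848]
tcp_rot: [[0.206, 0.979, -0.001], [0.979, -0.206, -0.001], [-0.001, -0.001, -1.0]]
force: [-6.1, -1.8, 3.4]
opening: 0.182
grasp_force: 30.0
```

```bash
python3 -c "
from h import *
st(-1)"
```

```text
t 17.15 x -2.04 depth 20.18 lateral -0.08 mm F xh -5.6 yh -3.0 z 3.4 q [ -7.  33. 109.  -0.  38.   5.]
```

>>> drive_tool(deltas="5 -3 -14 20 0;5 -5.5 -26 36.4 0;5 -5.5 -30 80 0.1;5 -5.5 -30 130 0.24;5 4 20 130 0.38;5 14 70 130 0.52;5 24 120 130 0.66;5 34 170 130 0.8;5 43.2 195.2 130 0.94;5 43.2 195.2 130 1.08;5 43.2 195.2 130 1.22;5 43.2 195.2 130 1.36")

```text
time_s: 18.35
position: [0.5261, 0.2473, 0.2153]
tcp_rot: [[-0.916, 0.401, 0.007], [0.401, 0.916, 0.002], [-0.006, 0.005, -1.0]]
force: [-0.2, -0.6, -0.3]
opening: 0.183
grasp_force: 30.0
```

>>> drive_tool(deltas="5 0 0 0 0.149;5 0 0 0 0.298;5 0 0 0 0.447;5 0 0 0 0.596;5 0 0 0 0.745;5 0 0 0 0.894;5 0 0 0 1.043;5 0 0 0 1.192;5 0 0 0 1.341;5 0 0 -30 1.49;5 0 0 -62 1.639;5 0 0 -93.7 1.782")

```text
time_s: 19.55
position: [0.5268, 0.2468, 0.1211]
tcp_rot: [[-0.201, -0.979, 0.009], [-0.98, 0.201, 0.003], [-0.004, -0.008, -1.0]]
force: [0.2, -0.2, -0.7]
opening: 0.185
grasp_force: 30.0
```

>>> drive_tool(deltas="5 0 0 0 0;5 0 0 0 0;5 0 0 0 0;5 0 0 0 0;5 0 0 0 0")

```text
time_s: 20.05
position: [0.5242, 0.2462, 0.1225]
tcp_rot: [[-0.207, -0.978, 0.003], [-0.978, 0.207, 0.001], [-0.002, -0.003, -1.0]]
force: [0.4, 0.8, -0.9]
opening: 0.182
grasp_force: 30.0
```

```bash
python3 -c "
from h import *
st(1);print(bot.read_state()['tcp_rot'][:,1])"
```

```text
t 20.05 x 0.92 depth -25.36 lateral -1.40 mm F xh 0.2 yh 0.8 z -0.9 q [  14.   34.   94.    0.   51. -154.]
[-0.9783711   0.20683443 -0.00308468]
```

>>> drive_tool(deltas="5 -1 -5.8 -8.1 0;5 -2.4 -11.5 -16.2 0;5 -2.6 -12.7 -17.8 0;5 -2.9 -13.8 -19.4 0;5 -3.2 -15 -21.1 0;5 -3.5 -16.2 -22.7 0;5 -3.7 -17.4 -24.5 0;5 -4 -18.8 -26.5 0;5 -4.3 -20.4 -28.7 0;5 -4.3 -20.4 -28.7 0;5 -4.3 -20.4 -28.7 0;5 -4.3 -20.4 -28.7 0")

```text
time_s: 21.25
position: [0.5187, 0.2255, 0.0923]
tcp_rot: [[-0.206, -0.979, -0.0], [-0.979, 0.206, 0.0], [-0.0, 0.0, -1.0]]
force: [-0.3, 0.4, -0.8]
opening: 0.18
grasp_force: 30.0
```

```bash
python3 -c "
from h import *
st(1)"
```

```text
t 21.25 x -0.16 depth 11.64 lateral -0.94 mm F xh -0.4 yh 0.3 z -0.8 q [  12.   36.   97.    0.   47. -156.]
```

>>> drive_tool(deltas="5 1 -0.2 0 0;5 1 -0.2 0 0;5 1 -0.2 0 0")

```text
time_s: 21.55
position: [0.5191, 0.2254, 0.0922]
tcp_rot: [[-0.206, -0.978, -0.002], [-0.978, 0.206, 0.0], [0.0, 0.002, -1.0]]
force: [-2.3, 1.8, 0.9]
opening: 0.182
grasp_force: 30.0
```

```bash
python3 -c "
from h import *
st(1)"
```

```text
t 21.55 x 0.19 depth 11.75 lateral -0.93 mm F xh -2.6 yh 1.2 z 0.9 q [  12.   36.   97.    0.   47. -156.]
```

>>> drive_tool(deltas="5 1 -0.2 0 0;5 1 -0.2 0 0;5 1 -0.2 0 0")

```text
time_s: 21.85
position: [0.5193, 0.2253, 0.092]
tcp_rot: [[-0.207, -0.978, -0.003], [-0.978, 0.207, 0.0], [0.0, 0.003, -1.0]]
force: [-5.8, 1.8, 1.2]
opening: 0.181
grasp_force: 30.0
```

```bash
python3 -c "
from h import *
st(1)"
```

```text
t 21.85 x 0.49 depth 11.93 lateral -0.89 mm F xh -6.1 yh 0.6 z 1.2 q [  12.   36.   97.    0.   47. -156.]
```

>>> drive_tool(deltas="5 -1.3 0.2 0 0;5 -1.5 -0.3 -0.8 0;5 -1.8 -0.8 -1.6 0;5 -2.1 -1.4 -2.4 0;5 -2.3 -1.9 -3.2 0;5 -2.6 -2.4 -4 0;5 -2.9 -3 -4.9 0;5 -3.2 -3.5 -5.7 0;5 -3.4 -4.1 -6.5 0;5 -3.4 -4.1 -6.5 0")

```text
time_s: 22.85
position: [0.5169, 0.2209, 0.0854]
tcp_rot: [[-0.206, -0.979, -0.001], [-0.979, 0.206, -0.0], [0.0, 0.001, -1.0]]
force: [-4.8, 2.0, -1.0]
opening: 0.182
grasp_force: 30.0
```

```bash
python3 -c "
from h import *
st(1)"
```

```text
t 22.85 x -0.94 depth 20.07 lateral -0.94 mm F xh -5.1 yh 0.9 z -1.0 q [  12.   37.   98.    0.   46. -156.]
```

>>> drive_tool(deltas="5 -0.7 -0.4 -0.8 0;5 -1 -1 -1.6 0;5 -1.2 -1.5 -2.4 0;5 -1.5 -2 -3.2 0;5 -1.8 -2.6 -4 0;5 -2.1 -3.1 -4.9 0;5 -2.4 -3.7 -5.8 0;5 -2.4 -3.7 -5.8 0;5 -2.4 -3.7 -5.8 0")

```text
time_s: 23.75
position: [0.5156, 0.2181, 0.0806]
tcp_rot: [[-0.207, -0.978, 0.002], [-0.978, 0.207, 0.002], [-0.002, -0.001, -1.0]]
force: [-4.3, 4.6, 2.5]
opening: 0.177
grasp_force: 30.0
```

```bash
python3 -c "
from h import *
st(1)"
```

```text
t 23.75 x -1.71 depth 25.77 lateral -0.46 mm F xh -5.1 yh 3.6 z 2.5 q [  11.   37.   98.    0.   45. -157.]
```

>>> drive_tool(deltas="5 3.4 16 22 0;5 6.7 31.6 44.5 0;5 6.7 34 90 -0.1;5 6.7 34 135 -0.24;5 -4 -16 135 -0.38;5 -14 -66 135 -0.52;5 -24 -116 135 -0.66;5 -34 -162 135 -0.8;5 -39.6 -192.2 135 -0.94;5 -39.6 -192.2 135 -1.08;5 -39.6 -192.2 135 -1.22;5 -39.6 -192.2 135 -1.36")

```text
time_s: 24.95
position: [0.4782, 0.0228, 0.2158]
tcp_rot: [[-1.0, 0.003, 0.007], [0.003, 1.0, -0.003], [-0.007, -0.003, -1.0]]
force: [-0.1, -0.3, -0.9]
opening: 0.184
grasp_force: 30.0
```

>>> drive_tool(deltas="5 0 0 0 -0.149;5 0 0 0 -0.298;5 0 0 0 -0.447;5 0 0 0 -0.596;5 0 0 0 -0.745;5 0 0 0 -0.894;5 0 0 0 -1.043;5 0 0 0 -1.192;5 0 0 0 -1.341;5 0 0 -30 -1.49;5 0 0 -62 -1.639;5 0 0 -94 -1.782")

```text
time_s: 26.15
position: [0.479, 0.0234, 0.121]
tcp_rot: [[0.211, 0.978, 0.009], [0.978, -0.211, -0.003], [-0.002, 0.009, -1.0]]
force: [-0.6, 0.1, -1.3]
opening: 0.183
grasp_force: 30.0
```

>>> drive_tool(deltas="5 0 0 0 0;5 0 0 0 0;5 0 0 0 0;5 0 0 0 0;5 0 0 0 0")

```text
time_s: 26.65
position: [0.4765, 0.0249, 0.1223]
tcp_rot: [[0.206, 0.979, 0.003], [0.979, -0.206, -0.001], [-0.0, 0.003, -1.0]]
force: [0.5, -0.7, -0.8]
opening: 0.182
grasp_force: 30.0
```

```bash
python3 -c "
from h import *
st(-1)"
```

```text
t 26.65 x 0.15 depth -25.01 lateral -1.54 mm F xh 0.6 yh -0.6 z -0.8 q [-10.  28. 109.  -0.  43.   1.]
```

>>> drive_tool(deltas="5 1.2 5.8 -8.1 0;5 2.4 11.5 -16.2 0;5 2.6 12.7 -17.8 0;5 2.8 13.8 -19.4 0;5 3.1 15 -21.1 0;5 3.4 16.2 -22.7 0;5 3.7 17.9 -25 0;5 4 19.6 -27.5 0;5 4.3 21.5 -30 0;5 4.6 23 -32 0;5 4.6 24.3 -34 0;5 4.6 24.3 -34 0")

```text
time_s: 27.85
position: [0.4794, 0.0497, 0.0866]
tcp_rot: [[0.206, 0.979, -0.001], [0.979, -0.206, 0.0], [-0.0, -0.001, -1.0]]
force: [-1.4, 0.1, -0.9]
opening: 0.182
grasp_force: 30.0
```

```bash
python3 -c "
from h import *
st(-1)"
```

```text
t 27.85 x -2.12 depth 18.47 lateral -0.69 mm F xh -1.4 yh -0.2 z -0.9 q [ -7.  33. 109.   0.  38.   4.]
```

>>> drive_tool(deltas="5 0 0.6 -0.8 0;5 0 1.2 -1.6 0;5 -0.1 1.8 -2.4 0;5 -0.1 2.4 -3.2 0;5 -0.1 3 -4 0;5 -0.1 3.6 -4.9 0;5 -0.2 4.2 -5.7 0;5 -0.2 4.85 -6.5 0;5 -0.2 4.85 -6.5 0")

```text
time_s: 28.75
position: [0.4794, 0.0543, 0.0803]
tcp_rot: [[0.206, 0.978, -0.001], [0.978, -0.206, 0.0], [-0.0, -0.001, -1.0]]
force: [-3.9, -2.5, 3.7]
opening: 0.181
grasp_force: 30.0
```

```bash
python3 -c "
from h import *
st(-1)"
```

```text
t 28.75 x -3.09 depth 26.27 lateral -0.65 mm F xh -3.3 yh -3.3 z 3.7 q [ -7.  33. 109.  -0.  38.   5.]
```

>>> drive_tool(deltas="5 0 0.6 -0.8 0;5 0 1.2 -1.6 0;5 -0.1 1.8 -2.4 0;5 -0.1 2.4 -3.2 0;5 -0.1 3 -4 0;5 -0.1 3.6 -4.9 0;5 -0.1 3.6 -4.9 0;5 -0.1 3.6 -4.9 0")

```text
time_s: 29.55
position: [0.4793, 0.058, 0.0753]
tcp_rot: [[0.207, 0.978, -0.001], [0.978, -0.207, 0.0], [0.0, -0.001, -1.0]]
force: [-4.0, -1.5, 2.0]
opening: 0.179
grasp_force: 30.0
```

```bash
python3 -c "
from h import *
st(-1)"
```

```text
t 29.55 x -4.01 depth 32.35 lateral -0.65 mm F xh -3.6 yh -2.3 z 2.0 q [ -6.  34. 109.   0.  37.   6.]
```

>>> drive_tool(deltas="5 -3.6 -17 24 0;5 -7.3 -34.5 48.5 0;5 -7.3 -36 95 0.1;5 -7.3 -36 140 0.24;5 3 14 140 0.38;5 13 64 140 0.52;5 23 114 140 0.66;5 33 160 140 0.8;5 43 188.2 140 0.94;5 43 188.2 140 1.08;5 43 188.2 140 1.22;5 43 188.2 140 1.36")

```text
time_s: 30.75
position: [0.5244, 0.2479, 0.2155]
tcp_rot: [[-0.916, 0.401, 0.004], [0.401, 0.916, 0.003], [-0.003, 0.004, -1.0]]
force: [0.0, -0.5, -0.6]
opening: 0.179
grasp_force: 30.0
```

>>> drive_tool(deltas="5 0 0 0 0.149;5 0 0 0 0.298;5 0 0 0 0.447;5 0 0 0 0.596;5 0 0 0 0.745;5 0 0 0 0.894;5 0 0 0 1.043;5 0 0 0 1.192;5 0 0 0 1.341;5 0 0 -30 1.49;5 0 0 -62 1.639;5 0 0 -94.6 1.782")

```text
time_s: 31.95
position: [0.5251, 0.2474, 0.1205]
tcp_rot: [[-0.201, -0.98, 0.006], [-0.98, 0.201, 0.003], [-0.004, -0.005, -1.0]]
force: [0.7, 0.8, -2.2]
opening: 0.188
grasp_force: 30.0
```

>>> drive_tool(deltas="5 0 0 0 0;5 0 0 0 0;5 0 0 0 0;5 0 0 0 0;5 0 0 0 0")

```text
time_s: 32.45
position: [0.5238, 0.2464, 0.1225]
tcp_rot: [[-0.207, -0.978, 0.003], [-0.978, 0.207, 0.001], [-0.002, -0.003, -1.0]]
force: [-1.1, 0.1, -0.6]
opening: 0.179
grasp_force: 30.0
```

```bash
python3 -c "
from h import *
st(1)"
```

```text
t 32.45 x 0.45 depth -25.42 lateral -1.34 mm F xh -1.1 yh -0.1 z -0.6 q [  14.   34.   94.    0.   51. -154.]
```

Insert to about 22 mm depth (slot is already wider than that).

>>> drive_tool(deltas="5 -1 -5.8 -8.1 0;5 -2.4 -11.5 -16.2 0;5 -2.7 -13 -18.3 0;5 -3.1 -14.4 -20.2 0;5 -3.5 -16.2 -22.7 0;5 -3.9 -18 -25.3 0;5 -4.4 -20 -28 0;5 -5 -22 -31 0;5 -5.5 -24 -34 0;5 -6 -26 -37 0;5 -6 -26 -37 0;5 -6 -26 -37 0")

```text
time_s: 33.65
position: [0.5161, 0.2199, 0.0837]
tcp_rot: [[-0.206, -0.978, -0.001], [-0.978, 0.206, -0.0], [0.0, 0.001, -1.0]]
force: [-1.1, 0.6, -0.9]
opening: 0.182
grasp_force: 30.0
```

```bash
python3 -c "
from h import *
st(1)"
```

```text
t 33.65 x -1.55 depth 22.11 lateral -0.79 mm F xh -1.2 yh 0.3 z -0.9 q [  12.   37.   98.    0.   45. -156.]
```

>>> drive_tool(deltas="5 -0.3 -0.5 -0.8 0;5 -0.5 -1.1 -1.6 0;5 -0.8 -1.6 -2.4 0;5 -1.1 -2.2 -3.2 0;5 -1.3 -2.7 -4 0;5 -1.6 -3.3 -4.9 0;5 -1.9 -3.8 -5.7 0;5 -2.2 -4.4 -6.5 0;5 -2.4 -4.9 -7.3 0;5 -2.8 -5.7 -8.5 0;5 -2.8 -5.7 -8.5 0;5 -2.8 -5.7 -8.5 0")

```text
time_s: 34.85
position: [0.5136, 0.2144, 0.0753]
tcp_rot: [[-0.206, -0.978, -0.001], [-0.978, 0.206, 0.0], [-0.0, 0.001, -1.0]]
force: [-2.7, 2.3, 0.2]
opening: 0.181
grasp_force: 30.0
```

```bash
python3 -c "
from h import *
st(1)"
```

```text
t 34.85 x -2.84 depth 32.33 lateral -0.63 mm F xh -3.1 yh 1.7 z 0.2 q [  11.   37.   99.    0.   44. -157.]
```

>>> drive_tool(deltas="5 3.6 17 24 0;5 7.3 34.5 48.5 0;5 7.3 40 95 -0.14;5 -10 60 140 -0.28;5 -33.4 65.4 175 -0.42;5 -33.4 65.4 175 -0.56;5 -33.4 65.4 175 -0.7;5 -33.4 65.4 175 -0.84;5 -33.4 65.4 175 -0.98;5 -33.4 65.4 175 -1.12;5 -33.4 65.4 175 -1.26;5 -33.4 65.4 175 -1.4")

```text
time_s: 36.05
position: [0.4827, 0.2793, 0.251]
tcp_rot: [[-0.999, 0.042, 0.005], [0.042, 0.999, -0.0], [-0.005, -0.0, -1.0]]
force: [-0.4, -0.0, -1.6]
opening: 0.177
grasp_force: 30.0
```

>>> drive_tool(deltas="5 0 0 0 -0.14;5 0 0 0 -0.28;5 0 0 0 -0.42;5 0 0 0 -0.56;5 0 0 0 -0.7;5 0 0 0 -0.84;5 0 0 0 -0.98;5 0 0 0 -1.12;5 0 0 0 -1.237;5 0 0 0 -1.237;5 0 0 0 -1.237;5 0 0 0 -1.237")

```text
time_s: 37.25
position: [0.4812, 0.2796, 0.2506]
tcp_rot: [[-0.294, 0.956, 0.001], [0.956, 0.294, -0.0], [-0.001, 0.001, -1.0]]
force: [-0.0, -0.7, -2.0]
opening: 0.181
grasp_force: 30.0
```

```bash
python3 - <<'E'
from h import *
s=bot.read_state(); print(s["time_s"],s["position"],s["tcp_rot"][:,1])
a=imaging.capture("wrist")[...,::-1]; m=imaging.camera_model("wrist"); cv2.imwrite("pics/w5.png",a); T=np.array(m["T"])
sd=imaging.capture("side")[...,::-1]; cv2.imwrite("pics/side5.png",sd)
A=cv2.resize(np.clip(a[195:315,205:345]*1.6,0,255).astype(np.uint8),None,fx=3.3,fy=3.3*1.0,interpolation=cv2.INTER_CUBIC)
q=(258,240); B=cv2.resize(np.clip(sd[205:275,225:290]*1.5,0,255).astype(np.uint8),(330,A.shape[0]),interpolation=cv2.INTER_CUBIC)
cv2.imwrite("pics/m5.png",np.hstack([A,B])); print(A.shape,B.shape)
P=[(0,.072,.041),(0,.04,.0634)]; print(((proj(m,W(HP,P))-[205,195]+.5)*3.3-.5).tolist(), "px/mm", np.linalg.norm(np.diff(proj(m,W(HP,[(0,.06,.049),(.01,.06,.049)])),axis=0))/10)
a=sd.mean(2).astype(int)
for r in (230,232,234,254,257,260): print(r,a[r,250:272])
E
```

```text
37.25 [0.4811887  0.27958405 0.25061393] [0.95570328 0.29432863 0.00137802]
(396, 462, 3) (396, 330, 3)
[[274.5180435405909, 199.4645537568135], [226.00435108334483, 309.97074895489243]] px/mm 0.9216508384560154
230 [81 85 82 82 86 95 81 70 72 74 80 85 85 85 86 86 88 87 89 87 88 87]
232 [ 82  83  84  82  81  87 106 108 107  88  80  83  88  86  86  86  88  87
  88  90  87  86]
234 [ 85  84  84  83  84  87 104 105 104  88  81  78  87  88  88  88  87  87
  87  87  88  87]
254 [136 124 101 131 137 128  95  99 122 122 107  77  69  84 124 101 125 101
 107 119 118 119]
257 [138 136 134 137 138 136 135 103  48  37  41  45  69  80 108 112 113  97
 109 120 136 165]
260 [139 139 142 141 141 142 140 123  73  41  42  40  48  83 125 128 144 160
 163 157 131 123]
```

View pics/m5.png

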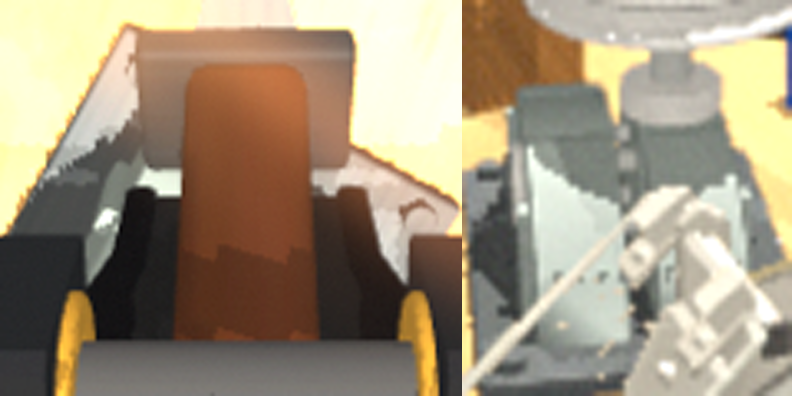

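>>> drive_tool(deltas="5 20 20 -50 0;5 35.3 33.6 -90 0;5 35.3 33.6 -125 0;5 35.3 33.6 -130 0;5 35.3 33.6 -130 0;5 35.3 33.6 -130 0;5 35.3 33.6 -135 0;5 35.3 33.6 -140 0;5 35.3 33.6 -145 0;5 35.3 33.6 -150 0;5 35.3 33.6 -156.4 0;5 35.3 33.6 -156.4 0")

```text
time_s: 38.55
position: [0.5153, 0.3138, 0.0931]
tcp_rot: [[-0.292, 0.956, -0.001], [0.956, 0.292, 0.001], [0.001, -0.001, -1.0]]
force: [-0.3, 1.3, -1.4]
opening: 0.183
grasp_force: 30.0
```

```bash
python3 - <<'E'
from h import *
a=imaging.capture("side")[...,::-1]; cv2.imwrite("pics/side6.png",a); m=imaging.camera_model("side")
S=(.5025,.3557,.2967)
print(proj(m,W(S,[(0,-.01,.054),(0,.01,.054),(0,.0036,.048),(0,-.025,.087)])).round(1).tolist())
b=imaging.capture("wrist")[...,::-1]; cv2.imwrite("pics/w6.png",b); s=bot.read_state(); print(s["time_s"],s["force"])
E
```

```text
[[232.7, 200.6], [228.6, 198.7], [230.0, 201.4], [235.4, 189.9]]
38.65 [-0.68625357  1.157732   -0.76771917]
```

>>> drive_tool(deltas="5 -1 3.5 1.3 0;5 -2.2 7.1 2.6 0;5 -3.9 12.8 3.9 0;5 -5.2 17 4.8 0;5 -6.5 21.3 5.5 0;5 -7.7 25.1 5.7 0;5 -8.8 29 5.7 0;5 -10 33 5.5 0;5 -11.3 36.9 5.1 0;5 -12.5 41 4.3 0;5 -13.9 45.5 3.5 0;5 -14.2 46.5 3.5 0")

```text
time_s: 39.85
position: [0.503, 0.3574, 0.0983]
tcp_rot: [[-0.295, 0.955, 0.003], [0.955, 0.295, -0.005], [-0.006, 0.001, -1.0]]
force: [2.9, -8.4, 1.8]
opening: 0.186
grasp_force: 30.0
```

```bash
python3 - <<'E'
from h import *
a=imaging.capture("side")[...,::-1]; cv2.imwrite("pics/side7.png",a); s=bot.read_state(); print(s["time_s"],s["force"],s["moment"])
E
```

```text
39.9 [ 2.79621436 -7.12324749  1.803257  ] [-1.81140926 -0.53434884  0.02675774]
```

>>> drive_tool(deltas="5 1.2 -4 0 0;5 1.2 -4 0 0;5 1.2 -4 -6 0;5 1.2 -4 -12 0;5 1.2 -4 -18 0;5 1.2 -4 -23 0;5 1.2 -4 -27 0;5 1.2 -4 -29 0;5 1.2 -4 -29 0")

```text
time_s: 40.8
position: [0.5026, 0.3557, 0.0681]
tcp_rot: [[-0.293, 0.956, -0.001], [0.956, 0.293, -0.0], [-0.0, -0.001, -1.0]]
force: [0.3, 0.1, -0.3]
opening: 0.18
grasp_force: 30.0
```

>>> drive_tool(deltas="5 0 0 -1.5 0;22 0 0 -1.5 0;40 0 0 -1 0;60 0 0 0 0;60 0 0 0 0;60 0 0 0 0;60 0 0 0 0;60 0 0 30 0;60 0 0 75 0;60 0 0 120 0;60 0 0 165 0;60 0 0 165 0")

```text
time_s: 42.0
position: [0.5069, 0.3579, 0.2411]
tcp_rot: [[-0.293, 0.956, 0.014], [0.956, 0.293, 0.007], [0.002, 0.015, -1.0]]
force: [1.1, 0.3, -0.3]
opening: 0.687
grasp_force: 0.0
```

>>> drive_tool(deltas="60 -22.5 -75.7 17 0;60 -22.5 -75.7 17 0;60 -22.5 -75.7 17 0;60 -22.5 -75.7 17 0;60 -22.5 -75.7 17 0;60 -22.5 -75.7 17 0;60 -22.5 -75.7 17 0;60 -22.5 -75.7 17 0;60 -22.5 -75.7 17 0")

```text
time_s: 42.9
position: [0.4803, 0.2804, 0.2503]
tcp_rot: [[-0.293, 0.956, -0.0], [0.956, 0.293, -0.0], [-0.0, -0.0, -1.0]]
force: [0.2, -0.2, -0.7]
opening: 0.687
grasp_force: 0.0
```

```bash
python3 - <<'E'
from h import *
s=bot.read_state(); print(s["time_s"],s["position"])
m=imaging.camera_model("wrist"); b=imaging.capture("wrist")[...,::-1]; cv2.imwrite("pics/w8.png",b)
a=cv2.imread("pics/w1.png")
for c in (a,b):  # sample across the seam in housing x at several y, z on shoulder
    g=cv2.cvtColor(c,cv2.COLOR_BGR2GRAY).astype(np.float32)
    for y in (.070,.064,.058,.050):
        z=.0546-(y-.052)*np.tan(np.radians(35)); xs=np.arange(-.014,.010,.001)
        q=proj(m,W(HP,[(x,y,z) for x in xs])).astype(np.float32)
        print(y,cv2.remap(g,q[:,:1],q[:,1:],cv2.INTER_LINEAR).ravel().astype(int).tolist())
    print()
# wedge upright check: compare stand patch with initial
d=cv2.absdiff(a[70:165,280:375],b[70:165,280:375]).mean(); best=cv2.minMaxLoc(cv2.matchTemplate(b[60:180,270:390],a[85:145,300:355],cv2.TM_CCOEFF_NORMED)); print(d,best[1],np.array(best[3])+[270,60])
E
```

```text
42.9 [0.48031265 0.28044508 0.25030845]
0.07 [138, 134, 136, 138, 138, 137, 136, 135, 134, 132, 131, 133, 136, 128, 95, 78, 77, 78, 83, 101, 123, 139, 146, 163]
0.064 [89, 89, 89, 89, 90, 89, 89, 90, 90, 90, 90, 90, 89, 88, 79, 76, 76, 77, 79, 83, 88, 94, 101, 102]
0.058 [89, 88, 89, 88, 89, 88, 88, 88, 89, 88, 88, 88, 89, 86, 79, 74, 75, 75, 78, 83, 90, 92, 92, 92]
0.05 [88, 88, 88, 89, 89, 89, 89, 89, 89, 88, 88, 88, 87, 84, 76, 71, 72, 73, 75, 82, 89, 91, 91, 91]

0.07 [137, 132, 135, 137, 138, 135, 118, 67, 57, 56, 57, 61, 72, 77, 78, 78, 78, 80, 91, 114, 130, 140, 153, 164]
0.064 [90, 90, 90, 90, 90, 88, 81, 66, 54, 54, 59, 70, 76, 76, 76, 77, 77, 77, 81, 87, 90, 91, 94, 104]
0.058 [88, 88, 88, 87, 88, 87, 80, 62, 52, 57, 69, 74, 75, 75, 75, 75, 75, 77, 81, 87, 92, 92, 92, 92]
0.05 [88, 88, 88, 88, 87, 86, 76, 57, 58, 68, 70, 70, 71, 71, 71, 71, 72, 74, 78, 86, 90, 91, 91, 91]

5.375549399815328 0.9872015714645386 [300  83]
```

```bash
python3 -c "
from rig import bot
print(bot.hand_in())"
```

```text
the job is handed in; nothing more can be done
None
```

I handed the job in at about 43 s. By wedge depth and camera, both ends of the near half stand about 8 mm open, and the wedge is back upright in its stand. No verdict came back, and my first try at the right slot hit the shoulder at about 35 N (limit 70 N) before I backed off.

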